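# Clamp a block in the marking jig

## Robot

A 7-joint arm with a two-finger parallel gripper is mounted at the origin on a cart in front of the work surface, level with it; the furniture and walls round the work are solid. World frame = base frame: x ahead of the robot, y to its left, z up, the work surface at z = 0. Lengths are in m, angles in rad, forces in N, time in s.
With the tool pointing down it reaches from about 0.425 to 0.925 m from the base axis. Payload 6.8 kg.
Tool frame: the origin (TCP) lies on the mounting face of the last link; the fingertips stand 173 mm ahead of it and the grasp point (between the pads) lies 155 mm ahead of it; z points along the fingers, y is the line along which they close (so a half turn about z gives the same grasp; the last joint's range is limited). The gripper opens to 85 mm and grips with 20 to 120 N. Pads are 22 mm wide; open, the fingers measure 114 mm over their backs; the gripper's body (76 mm by 85 mm) begins 54 mm behind the grasp point. The pads swing forward as they close: fully open they stand 13 mm farther back than shut.
Start: joints at [-0.108, 0.477, 0.022, 1.555, -0.011, 1.109, -0.083], TCP at [0.675, 0, 0.405] pointing down, gripper open.
Joint ranges: [-2.96, 2.96], [-0.34, 2.1], [-1.41, 1.46], [0.24, 2.44], [-1.37, 4.51], [0.17, 1.92], [-2.96, 2.96]. Speed limits (rad/s): [2.39, 2.39, 3.14, 3.14, 3.14, 3.14, 3.14].

## Interface

Orientations are given as a unit quaternion [w, x, y, z].
In Python, from station import bot gives the robot as it stands. The module is installed in compiled form; this text tells all that it offers.
- The arm moves only by the shell command python3 -m pendant 'ROWS' [FORCE]. ROWS is JSON, a list of rows, each a list of 5 numbers: the finger opening in m, from 0 to 0.0854, then the shift along the tool's x, y, z in m, then the turn about the tool's z in degrees. In form: [[jaw, x, y, z, yaw], ...]. A call has 1 to 12 rows; each row shifts and turns the commanded pose from where the row before left it, along the tool's axes as they then stand; what a row does not reach is not made up. A row lasts 1/12 s, in which the tool goes at most 41.7 mm and 7.16 degrees, less where a joint would pass 70% of its speed; a pose out of reach is approached as far as the arm can. A call with a gripper value outside its range is refused whole. The fingers move at their own pace and stop on an object; FORCE is the grip in N (left out, the last holds). Time passes only in rows, so rows that do not move let the fingers close. It gives the time, the measured TCP pose, the force, the opening and the grip force at its end, in the units of the state.
- bot.get_obs(): the state, without advancing time (a new reading comes with each control period).
- bot.read_camera(name): name is "scene" or "side" or "wrist"; returns (picture, depth): 400x640x3 uint8, blue, green, red; 400x640 float32, m along the optical axis (not along the pixel's ray), 0 where there is no reading.
- bot.camera_model(name): a dict with "intrinsics" (3x3 intrinsics, pixels), "R" (3x3) and "t" (3): a world point X has camera coordinates R X + t. Camera axes: x right, y down, z forward; pixel columns grow to the right and rows downward; lengths in m; the calibration is good to about 2 mm. A picture is of the moment at which its call begins: read the wrist's pose just before it. camera_model takes no time and is no camera call; for the wrist camera it gives the pose at the moment of the call.
- bot.hand_in(): hands the job in; it is judged then, once.
Trained networks look in the newest picture that a camera, given by its name, has taken for a name from the list of things; names that differ only in an ending like _2 or _b are one class to them, and where a whole thing is asked for, a point or a joint stands for the part that bears it (a point fixed in the world has none). Each returns a list of dicts, best first, with "score" (0 to 1); they miss things now and then, are a little off and sometimes report something else, mostly with a low value. They report only what shows in the picture. A call takes as long as a camera call. They do not tell look-alikes from the thing itself.
- bot.boxes_of(name, camera): "at" ([column, row] in pixels, amid what is visible of it).
- bot.trace(name, camera): "mask" (400x640 bool, what is visible of it) and "at" ([column, row] in pixels, amid what is visible of it).
- bot.pinpoint(name, camera): "at" ([column, row] in pixels: a listed point, or the origin of a listed thing).
The state is a dict: "t": time; "q": joint angles; "joint_vel": joint speeds; "joint_torque": joint torques, N m; "eef_pos": TCP position; "tool_rot": TCP orientation; "contact_force": force on the tool from outside, world axes, zero at the start; "torque": the same for the moment, N m; "gripper_width": opening from 0.0 (shut) to 1.0 (fully open); "grasp_force": force on a finger pad.
Only numpy, scipy, OpenCV 4.12 (cv2) and the standard library are available. Lean on these libraries where they do the work, as an engineer would, in place of code of your own. Each camera call takes 0.05 s, during which the arm holds its last target. There are 200 camera calls.

## Task

Clamp the aluminium block in the marking jig, ready for the laser, with fingertips only: first push the block along its channel fully home against the back stop, then swing the clamp strap over it with the outside of a finger until it meets the stop pin, and only then push the cam lever all the way down so that the foot presses on the block. The block is only pushed, never lifted, and the small things on and around the jig stay where they lie.

Things in the scene. Friction and masses are not known exactly. Their poses are not given: they have to be found in the camera images.
- jig: Marking jig, fixed to the bench: dark steel base plate 170 (x) x 150 (y) x 10 mm, origin at the centre of its underside, z up. A channel for the block runs along x, centred on y = +35 mm, open at its -x end: two guide rails 8 mm wide, 34 mm apart inside, from x = -40 to +32 mm, tops at z = 19 mm. The strap's vertical pivot is at x = 0, y = -35 mm.
- back_stop (a point): Foot of the back stop's face, in the middle of the channel: jig x = 25, y = 35, z = 10 mm. The stop is a steel bar 12 mm thick, 50 mm wide, its top at jig z = 25 mm; the block's end comes to rest on this face.
- stop_pin (a point): Top of the strap's stop pin: steel, 8 mm thick, at jig x = -13, y = -4 mm, top at jig z = 44 mm.
- block: The work: aluminium setting block 30 x 50 x 20 mm (x, y, z), loose in the channel, resting on the base plate (underside at jig z = 10 mm, top at 30 mm), its 50 mm length (own y) along the channel. Origin at the centre of its underside. It starts 15 to 29 mm short of the back stop; home means that its origin is at jig x = 0, y = 35 mm.
- strap (a joint): Angle of the clamp strap about its vertical pivot, rad. 0: against the stop pin, pointing along jig +y across the channel, foot over the middle of the seated block. It grows as the strap swings towards jig +x: at angle q it points along (sin q, cos q) in jig x, y. Range 0 to 1.95, starts at 1.25 to 1.75. Stays where it is left (friction 0.12 N m).
- strap_pivot (a point): Point on the strap's pivot axis at mid-height of the strap (jig z = 41 mm).
- strap_end (a point): Middle of the strap's free end, 80 mm from the pivot, at mid-height. The strap is a steel bar 18 mm wide, from 8 mm behind the pivot to 80 mm ahead of it, underside at jig z = 34 mm, top at 48 mm; it passes 4 mm above the block's top.
- lever (a joint): Angle of the cam lever, rad. 0: raised, handle 0.7 rad (40 degrees) above level; 0.7: all the way down, level. Starts at 0 to 0.06, stays where it is left (friction 0.18 N m: about 5 N at 36 mm from the hinge). Its hinge lies level across the strap, right above the strap's pivot, at jig z = 54 mm. Lowering it drives the foot down up to 4 mm.
- lever_end (a point): Middle of the outer end of the black lever handle, on its centre line, 56 mm from the hinge. The handle is 9 mm thick and 18 mm wide, from 22 to 56 mm from the hinge; it points away from the strap's foot, over the tail, and turns with the strap.
- foot: Round rubber foot, 13 mm across, under the strap 70 mm from the pivot; origin at the centre of its underside, jig z = 32.5 mm with the lever raised; it presses on the block with several newtons when the lever is down.
- ring: Bystander: turned ring blank 22 mm across, 12 mm high, on the jig's base plate near its -x, -y corner. Origin at the centre of its underside.
- tag_plate: Bystander: grey tag plate 34 x 54 x 5 mm on the bench beyond the jig. Origin at the centre of its underside.
- small_block: Bystander: smaller aluminium block 22 x 45 x 18 mm on the bench beyond the jig. Origin at the centre of its underside.
- loupe: Bystander: black loupe 34 mm across, 31 mm high, on the bench beyond the jig. Origin at the centre of its underside.
- tweezers: Bystander: tweezers 14 x 129 x 8 mm (x, y, z), lying on the bench to the right of the jig. Origin at the centre of its underside.
- parts_box: Bystander: clear box of small parts 53 x 65 x 26 mm on the bench to the right of the jig. Origin at the centre of its underside.
Things that resemble listed ones, but are neither listed nor needed, are in the scene too. What is shaped like the block but green or orange is not meant.

How it is judged:
By the outcome, as a careful person would: the job done as asked, in the order asked, and still so for the second after the job is handed in, with the robot touching nothing.
It also fails if it takes over 56 s, if anything falls off the work surface, if the arm or the gripper's body presses on something with over 40 N, if the wrist force passes 120 N, or if a joint passes its speed limit or range.

## Working session

There is one attempt and no reset: what is moved stays moved. The work goes in short steps, Python scripts to look and compute and a shell command to move; the robot and the scene stay as the last step left them, time stands still between calls to the robot, and variables do not carry over. Pictures are saved under pics/ and viewed, at most 10 in all, crops included, and the job is handed in when it is done.

```bash
mkdir -p pics; cat > h.py <<'E'
import numpy as np, cv2
from station import bot
def look(c, f=None):
    m=bot.camera_model(c); im,d=bot.read_camera(c)
    if f: cv2.imwrite('pics/'+f,im)
    return m,im,d
def ray(m,p):
    K=np.array(m['intrinsics']);R=np.array(m['R']);t=np.array(m['t'])
    v=R.T@np.linalg.inv(K)@[p[0],p[1],1]; return -R.T@t, v
def at_z(m,p,z):
    o,v=ray(m,p); return o+v*(z-o[2])/v[2]
def at_d(m,p,d):
    o,v=ray(m,p); return o+v*d[int(round(p[1])),int(round(p[0]))]
def tri(ms,ps):
    A=np.zeros((3,3));b=np.zeros(3)
    for m,p in zip(ms,ps):
        o,v=ray(m,p);v=v/np.linalg.norm(v);P=np.eye(3)-np.outer(v,v);A+=P;b+=P@o
    return np.linalg.solve(A,b)
def px(m,X):
    c=np.array(m['R'])@X+np.array(m['t']);u=np.array(m['intrinsics'])@c;return u[:2]/u[2]
E
python3 - <<'E'
from h import *
np.set_printoptions(precision=4,suppress=True)
S={c:look(c,c+'0.png') for c in('scene','side','wrist')}
for n in ['jig','back_stop','stop_pin','block','strap_pivot','strap_end','lever_end','foot','ring']:
    for c in S:
        r=bot.pinpoint(n,c)[:3]
        m,im,d=S[c]
        print(n,c,[(np.round(x['at']),round(x['score'],2),at_d(m,x['at'],d)) for x in r])
o=bot.get_obs();print(o['t'],o['eef_pos'],o['tool_rot'])
E
python3 -c "
import cv2,numpy as np
a=[cv2.imread('pics/%s0.png'%c) for c in('scene','side')]
cv2.imwrite('pics/two.png',cv2.resize(np.vstack(a),(480,600)))"
```

```text
jig scene [(array([299., 227.]), 0.67, array([ 0.4984, -0.2729,  0.011 ]))]
jig side [(array([310., 222.]), 0.78, array([ 0.499 , -0.31  ,  0.0497]))]
jig wrist []
back_stop scene [(array([302., 212.]), 0.77, array([ 0.4898, -0.2954,  0.0642]))]
back_stop side [(array([320., 212.]), 0.93, array([ 0.541 , -0.254 ,  0.0237])), (array([356., 236.]), 0.52, array([ 0.6065, -0.369 ,  0.0271]))]
back_stop wrist []
stop_pin scene [(array([292., 213.]), 0.78, array([ 0.4912, -0.2607,  0.0429])), (array([287., 206.]), 0.72, array([ 0.4549, -0.2908,  0.09  ]))]
stop_pin side [(array([309., 210.]), 0.92, array([ 0.5121, -0.2424,  0.0276]))]
stop_pin wrist []
block scene [(array([210., 204.]), 0.86, array([ 0.3961, -0.0861,  0.0176])), (array([401., 258.]), 0.84, array([ 0.5741, -0.4842,  0.0189])), (array([281., 218.]), 0.58, array([ 0.4832, -0.2327,  0.0194]))]
block side [(array([370., 276.]), 0.66, array([ 0.5981, -0.4913,  0.0163])), (array([305., 212.]), 0.5, array([ 0.4968, -0.2622,  0.041 ])), (array([263., 186.]), 0.43, array([ 0.4096, -0.0974,  0.018 ]))]
block wrist []
strap_pivot scen
[... 621 characters left out ...]
scene [(array([278., 242.]), 0.73, array([ 0.4314, -0.2901,  0.0146])), (array([283., 201.]), 0.41, array([ 0.5439, -0.1582, -0.0006]))]
lever_end side [(array([290., 230.]), 0.53, array([ 0.4479, -0.2948,  0.0207])), (array([291., 210.]), 0.42, array([ 0.469 , -0.2095,  0.0087]))]
lever_end wrist []
foot scene []
foot side [(array([316., 210.]), 0.67, array([ 0.5371, -0.2277,  0.0088]))]
foot wrist []
ring scene [(array([350., 213.]), 0.71, array([ 0.611 , -0.3097,  0.0163])), (array([280., 241.]), 0.5, array([ 0.4315, -0.2942,  0.0182]))]
ring side [(array([286., 230.]), 0.39, array([ 0.4374, -0.2959,  0.0228]))]
ring wrist []
1.5 [ 0.675  -0.      0.4047] [-0.      0.7071  0.7071  0.    ]
```

View pics/scene0.png

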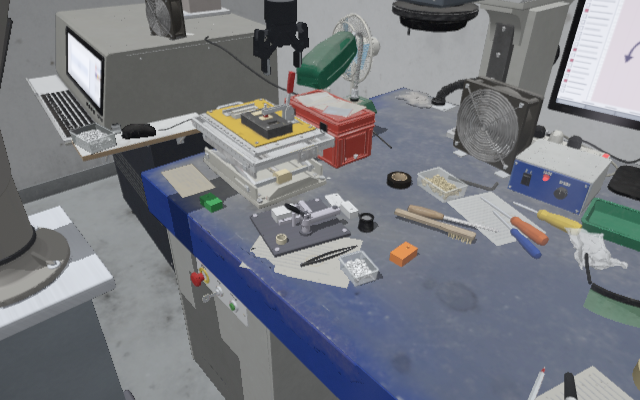

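View pics/wrist0.png

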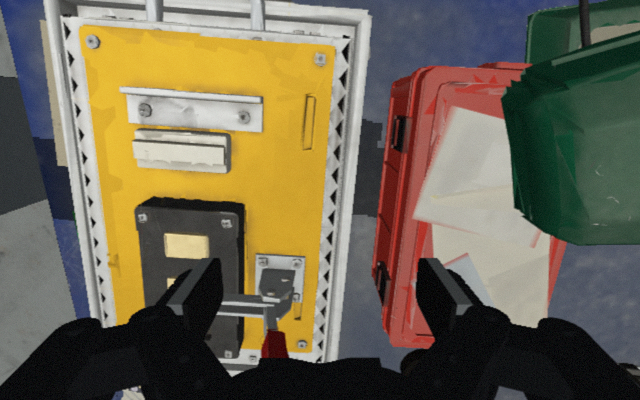

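The scene picture shows the jig at about (300,225), the ring at (281,238), the grey block in its channel at about (281,215), and the strap near (320,212) pointing along +x. Look-alikes for the block are the green block (210,203), the orange block (402,253) and small_block (about 348,203). The wrist view doesn't show the jig yet, so I'll move over it.

```bash
python3 -c "
from h import *
m=bot.camera_model('wrist');print(at_z(m,(320,200),0),ray(m,(320,200)))"
python3 -m pendant '[[0,-0.034,-0.018,0,0],[0,-0.034,-0.018,0,0],[0,-0.034,-0.018,0,0],[0,-0.034,-0.018,0,0],[0,-0.034,-0.018,0,0],[0,-0.034,-0.018,0,0],[0,-0.034,-0.018,0,0],[0,-0.034,-0.018,0,0],[0,-0.034,-0.018,0,0],[0,-0.034,-0.018,0,0],[0,0,0,0,0],[0,0,0,0,0]]'
```

```text
[ 0.67611686 -0.03743611  0.        ] (array([0.67529196, 0.07248731, 0.37224015]), array([ 0.00212533, -0.28321476, -0.95906681]))
t: 2.5
eef_pos: [0.4931, -0.3429, 0.4049]
tool_rot: [0.0, 0.709, 0.705, -0.0]
contact_force: [0.7, 1.5, 0.4]
gripper_width: -0.002
grasp_force: 0.0
```

```bash
python3 -m pendant '[[0,0.03,0,0,0],[0,0.03,0,0,0],[0,0.02,0.003,0,0],[0,0,0,0,0],[0,0,0,0,0]]'
python3 - <<'E'
from h import *
np.set_printoptions(precision=4,suppress=True)
m,im,d=look('wrist','w1.png')
zz={'jig':0,'back_stop':.01,'stop_pin':.044,'block':.01,'strap_pivot':.041,'strap_end':.041,'lever_end':.09,'ring':.01,'foot':.0325}
for n in zz:
    print(n,[(np.round(x['at']),round(x['score'],2),at_z(m,x['at'],zz[n]),at_d(m,x['at'],d)[2]) for x in bot.pinpoint(n,'wrist')[:3]])
E
```

```text
t: 2.92
eef_pos: [0.4991, -0.2574, 0.4049]
tool_rot: [-0.0, 0.705, 0.709, 0.0]
contact_force: [-0.2, -0.4, -0.3]
gripper_width: -0.002
grasp_force: 0.0
jig [(array([329., 172.]), 0.89, array([ 0.5104, -0.2613,  0.    ]), np.float64(0.008139724043690177))]
back_stop [(array([358., 149.]), 0.79, array([ 0.5418, -0.2327,  0.01  ]), np.float64(0.009076496898977049))]
stop_pin [(array([316., 177.]), 0.97, array([ 0.496 , -0.2576,  0.044 ]), np.float64(0.03943963330434763))]
block [(array([321., 139.]), 0.77, array([ 0.5015, -0.2228,  0.01  ]), np.float64(0.028438601460563484))]
strap_pivot [(array([321., 210.]), 0.78, array([ 0.5014, -0.2934,  0.041 ]), np.float64(0.05921125548956102)), (array([269., 197.]), 0.42, array([ 0.4475, -0.2793,  0.041 ]), np.float64(0.00851462238415407))]
strap_end [(array([390., 228.]), 0.97, array([ 0.5759, -0.3134,  0.041 ]), np.float64(0.04654272297829393))]
lever_end [(array([274., 219.]), 0.96, array([ 0.4583, -0.2864,  0.09  ]), np.float64(0.08730053072348032))]
ring [(array([266., 199.]), 0.51, array([ 0.439 , -0.2908,  0.01  ]), np.float64(0.00906918017469871))]
foot []
```

View pics/w1.png

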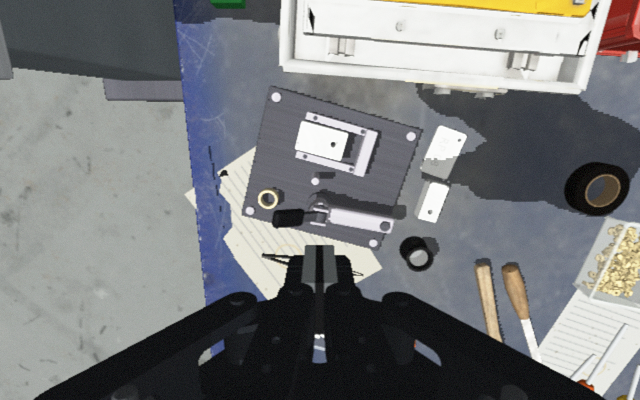

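The close view shows the jig turned about -13°. The channel block is at (322,140) with a gap to the stop bar at (365,152), the strap runs (320,212)-(392,226), and the black handle is at (287,218). The ring is at (268,199), and the two blocks to the right at (445,145) and (432,200) are bystanders. I'm choosing the one between the rails.

```bash
cat >> h.py <<'E'
def fit(P,Q): # jig xy -> world xy
    P=np.array(P);Q=np.array(Q);p=P-P.mean(0);q=Q-Q.mean(0)
    a=np.arctan2((p[:,0]*q[:,1]-p[:,1]*q[:,0]).sum(),(p*q).sum())
    R=np.array([[np.cos(a),-np.sin(a)],[np.sin(a),np.cos(a)]]);t=Q.mean(0)-R@P.mean(0)
    return a,R,t,np.linalg.norm((P@R.T+t)-Q,axis=1)
E
python3 - <<'E'
from h import *
np.set_printoptions(precision=4,suppress=True)
im=cv2.imread('pics/w1.png')
m,_,d=look('wrist')
g=cv2.cvtColor(im,cv2.COLOR_BGR2GRAY)
# plate mask: dark gray
C=[(275,86),(424,129),(242,214),(380,249)]
P=[(-.085,.075),(.085,.075),(-.085,-.075),(.085,-.075)]
Q=[at_z(m,c,.010)[:2] for c in C]
P2=P+[(.025,.035),(-.013,-.004),(0,-.035)]
N=[((358,149),.01),((316,177),.044),((321,210),.041)]
Q2=Q+[at_z(m,c,z)[:2] for c,z in N]
print(fit(P,Q)); a,R,t,r=fit(P2,Q2);print(a,t,r)
for n,c,z in [('strapend',(390,228),.041),('lever',(274,219),.088),('ring',(268,199),.018)]:
    print(n,R.T@(at_z(m,c,z)[:2]-t))
# point cloud z in jig frame of tall things near
o,_=ray(m,(0,0));K=np.array(m['intrinsics']);Rm=np.array(m['R'])
v,u=np.mgrid[0:400,0:640];V=np.stack([u,v,np.ones_like(u)],-1)@np.linalg.inv(K).T@Rm
X=o+V*d[...,None]; J=np.concatenate([(X[...,:2]-t)@R,X[...,2:]],-1)
ok=(d>0)
def show(s): 
    print(J[s&ok].min(0),J[s&ok].max(0),np.percentile(J[s&ok],[5,50,95],axis=0)[:,2] if (s&ok).any() else 0)
s=(v<95)&(X[...,2]>.04)&(u>270)&(u<600);print('instr');show(s);print(X[s&ok].min(0),X[s&ok].max(0))
s=(abs(J[...,2]-.03)<.004)&(abs(J[...,1]-.035)<.014)&(J[...,0]<.02)&(J[...,0]>-.07);print('blocktop');show(s)
s=(v>150)&(v<250)&(u>240)&(u<300)&(X[...,2]>.05);print('lever');show(s)
m2=cv2.resize(im[60:280,210:470],None,fx=3,fy=2.7);cv2.imwrite('pics/w1c.png',cv2.resize(im[70:270,220:470],(750,600),interpolation=cv2.INTER_CUBIC))
E
```

```text
(np.float64(-0.2773565254292154), array([[ 0.9618,  0.2738],
       [-0.2738,  0.9618]]), array([ 0.5106, -0.2636]), array([0.0042, 0.002 , 0.0007, 0.003 ]))
-0.2770571871703186 [ 0.5096 -0.263 ] [0.0053 0.0014 0.001  0.0022 0.0027 0.0031 0.0001]
strapend [ 0.0769 -0.0344]
lever [-0.0435 -0.0404]
ring [-0.0586 -0.0461]
instr
[-0.0732  0.0863  0.0884] [0.1486 0.1777 0.1422] [0.105  0.1263 0.1361]
[ 0.4696 -0.1809  0.0884] [ 0.6908 -0.1174  0.1422]
blocktop
[-0.0439  0.0212  0.026 ] [0.0065 0.049  0.0311] [0.0271 0.0284 0.0297]
lever
[-0.0449 -0.0459  0.0717] [-0.0199 -0.0267  0.091 ] [0.0758 0.0843 0.0897]
```

View pics/w1c.png

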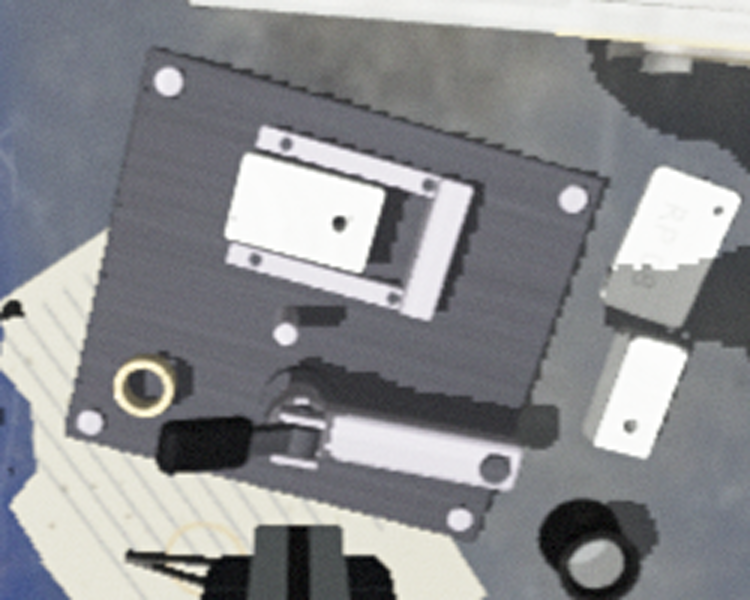

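The crop confirms the choice: the white aluminium block sits between the rails, about 19 mm short of the stop. The instrument at the top edge is close, so I'll measure that clearance before pushing.

```bash
python3 - <<'E'
from h import *
np.set_printoptions(precision=4,suppress=True)
m,im,d=look('wrist'); ms,_,ds=look('side');m3,_,d3=look('scene')
for nm,(m,d) in {'wrist':(m,d),'side':(ms,ds),'scene':(m3,d3)}.items():
    o,_=ray(m,(0,0));K=np.array(m['intrinsics']);Rm=np.array(m['R'])
    v,u=np.mgrid[0:400,0:640];V=np.stack([u,v,np.ones_like(u)],-1)@np.linalg.inv(K).T@Rm
    X=(o+V*d[...,None])[d>0]
    X=X[(X[:,2]>.03)&(X[:,2]<.16)&(X[:,1]>-.20)&(X[:,1]<-.08)]
    for x0 in np.arange(.40,.62,.02):
        s=X[(X[:,0]>=x0)&(X[:,0]<x0+.02)]
        s1=s[(s[:,2]>.085)]; s0=s[s[:,2]<.085]
        print(nm,round(x0,2),len(s1),s1[:,1].min() if len(s1) else None,s1[np.argmin(s1[:,1])][2] if len(s1) else None,'low',len(s0),s0[:,1].min() if len(s0) else None)
E
```

```text
wrist 0.4 0 None None low 0 None
wrist 0.42 0 None None low 0 None
wrist 0.44 0 None None low 0 None
wrist 0.46 825 -0.16396827344972562 0.1253458882234118 low 0 None
wrist 0.48 2024 -0.16523244466687428 0.12484990683188052 low 0 None
wrist 0.5 2109 -0.16653285671949755 0.12463959028307858 low 0 None
wrist 0.52 2120 -0.16791105950582202 0.1253266874056949 low 0 None
wrist 0.54 2208 -0.1698575245977833 0.12485124895199637 low 0 None
wrist 0.56 2279 -0.17119561474100375 0.12494647864756273 low 0 None
wrist 0.58 2628 -0.17813100649220032 0.11395291335015517 low 0 None
wrist 0.6 2572 -0.1800238775722399 0.10599994306518828 low 0 None
side 0.4 0 None None low 0 None
side 0.42 0 None None low 0 None
side 0.44 0 None None low 0 None
side 0.46 61 -0.1677555875797575 0.12039618742112668 low 0 None
side 0.48 161 -0.17093567596316372 0.1222736929916094 low 47 -0.14079509581585814
side 0.5 200 -0.17287839096829105 0.12318974630190982 low 42 -0.11625983361625547
side 0.52 107 -0.17300278802715707 0.12269009860021529 low 47 -0.1613067730380645
side 0.54 163 -0.17285152688154282 0.1185612479819329 
[... 342 characters left out ...]
scene 0.44 0 None None low 0 None
scene 0.46 261 -0.1659770744175868 0.11960536408994454 low 1 -0.09783662256991554
scene 0.48 263 -0.16670486124158335 0.12126365658418842 low 216 -0.1406106361955285
scene 0.5 336 -0.16874976961793264 0.12238494942805533 low 49 -0.1522550347537166
scene 0.52 254 -0.1706524398630772 0.12517120006968335 low 79 -0.15816255573031235
scene 0.54 319 -0.17128547146200657 0.12327350716356311 low 74 -0.15869025996653296
scene 0.56 279 -0.17329261504373805 0.12219797237758379 low 132 -0.16034042358298606
scene 0.58 292 -0.17936130815723772 0.1083079122285639 low 101 -0.16151848596748086
scene 0.6 260 -0.18036878751560304 0.10938547034970603 low 63 -0.16298276886042784
```

```bash
python3 -m pendant '[[0,0.0214,-0.0282,0,0],[0,0.0214,-0.0282,0,0],[0,0,0,0,5.3],[0,0,0,0.03,5.3],[0,0,0,0.035,5.3],[0,0,0,0.035,0],[0,0,0,0.035,0],[0,0,0,0.035,0],[0,0,0,0.025,0],[0,0,0,0.014,0],[0,0,0,0,0],[0,0,0,0,0]]'
python3 - <<'E'
from h import *
look('wrist','w2.png')
im=cv2.imread('pics/w2.png');m,s,d=look('side')
cv2.imwrite('pics/c2.png',np.vstack([cv2.resize(im,(480,300)),cv2.resize(s[150:270,230:422],(480,300),interpolation=cv2.INTER_CUBIC)]))
E
```

```text
t: 4.62
eef_pos: [0.4416, -0.2172, 0.1954]
tool_rot: [-0.001, 0.798, 0.603, -0.0]
contact_force: [-0.6, -0.2, 0.8]
gripper_width: -0.001
grasp_force: 0.0
```

View pics/c2.png

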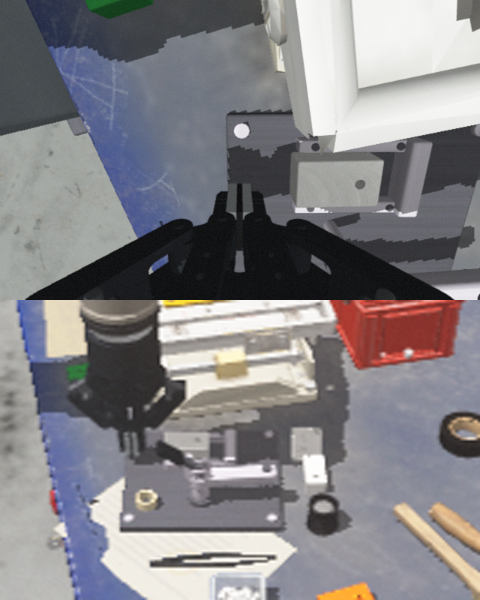

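Wrist crop: the fingertips (240,190) stand behind the block's -x end (block at 335,180), level with the channel. Side crop: nothing is touching. Now I'll push along tool y.

```bash
python3 -m pendant '[[0,0,0.006,0,0],[0,0,0.006,0,0],[0,0,0.006,0,0],[0,0,0.006,0,0],[0,0,0.004,0,0],[0,0,0.004,0,0],[0,0,0.003,0,0],[0,0,0,0,0]]'; python3 -m pendant '[[0,0,0.003,0,0],[0,0,0,0,0]]';
```

```text
t: 5.38
eef_pos: [0.4733, -0.2267, 0.1965]
tool_rot: [-0.003, 0.798, 0.602, -0.002]
contact_force: [-13.7, 4.4, 25.5]
gripper_width: 0.002
grasp_force: 12.4
t: 5.55
eef_pos: [0.4743, -0.2271, 0.1964]
tool_rot: [-0.005, 0.798, 0.602, -0.003]
contact_force: [-19.1, 6.1, 33.3]
gripper_width: 0.001
grasp_force: 16.4
```

The upward force of 33 N isn't from the block sliding, so I'll back off and look.

```bash
python3 -m pendant '[[0,0,-0.006,0,0],[0,0,-0.006,0,0],[0,0,0,0,0]]'
python3 - <<'E'
from h import *
print(bot.get_obs()['torque'])
m,im,d=look('wrist')
m2,s,_=look('scene')
cv2.imwrite('pics/c3.png',np.vstack([cv2.resize(im[100:400,180:640],(460,300)),cv2.resize(s[130:270,200:415],(460,300),interpolation=cv2.INTER_CUBIC)]))
E
```

```text
t: 5.8
eef_pos: [0.4666, -0.2248, 0.1965]
tool_rot: [0.001, 0.798, 0.602, 0.0]
contact_force: [-0.5, -0.8, 6.4]
gripper_width: -0.003
grasp_force: 3.3
[-0.31612601 -0.01975607 -0.04294597]
```

View pics/c3.png

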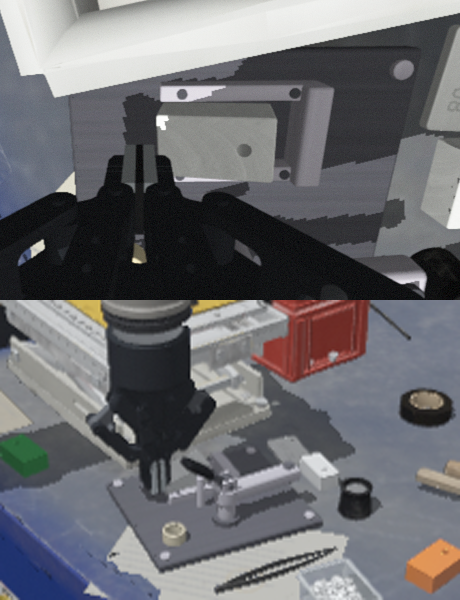

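The block has moved about 9 mm, with roughly 9 mm still to go (gap between (276,145) and the stop at (297,140)). The lever is still raised and the ring hasn't moved. The fingertip was probably rubbing on a rail top, so I'll rise a little and read the force.

```bash
python3 -m pendant '[[0,0,0,0,0],[0,0,0,0,0]]'; python3 -m pendant '[[0,0,0,-0.003,0],[0,0,0,0,0]]'; python3 -c "
from h import *
np.set_printoptions(precision=4,suppress=True)
print(bot.get_obs()['torque'])
m,im,d=look('wrist')
a=.277;R=np.array([[np.cos(a),np.sin(a)],[-np.sin(a),np.cos(a)]]);t=np.array([.510,-.263])
o,_=ray(m,(0,0));K=np.array(m['intrinsics']);Rm=np.array(m['R'])
v,u=np.mgrid[0:400,0:640];X=o+(np.stack([u,v,np.ones_like(u)],-1)@np.linalg.inv(K).T@Rm)*d[...,None]
J=np.concatenate([(X[...,:2]-t)@R,X[...,2:]],-1)[d>0]
for y in(.022,.028,.035,.042,.048):
  for x0,x1 in((-.06,.02),(.02,.05)):
    s=J[(abs(J[:,1]-y)<.002)&(J[:,0]>x0)&(J[:,0]<x1)&(J[:,2]>.02)&(J[:,2]<.034)];print(y,len(s),s.min(0),s.max(0))
for x in (-.02,0):
  s=J[(abs(J[:,0]-x)<.003)&(J[:,1]>.0)&(J[:,1]<.07)&(J[:,2]>.024)&(J[:,2]<.034)];print('top',x,s.min(0),s.max(0))
  s=J[(abs(J[:,0]-x)<.003)&(J[:,1]>.0)&(J[:,1]<.07)&(J[:,2]>.015)&(J[:,2]<.022)];print('rail',np.median(s[:,2]),s.min(0),s.max(0))
"
```

```text
t: 6.07
eef_pos: [0.4681, -0.2251, 0.1966]
tool_rot: [0.002, 0.798, 0.602, 0.001]
contact_force: [0.8, -0.6, 6.5]
gripper_width: -0.0
grasp_force: 3.2
t: 6.23
eef_pos: [0.467, -0.2244, 0.199]
tool_rot: [0.0, 0.798, 0.603, 0.0]
contact_force: [0.5, 0.8, 0.2]
gripper_width: -0.003
grasp_force: 0.0
[-0.0589  0.0297 -0.0133]
0.022 289 [-0.0358  0.0208  0.0265] [0.0108 0.024  0.0297]
0.022 197 [0.023  0.02   0.0203] [0.0358 0.024  0.0247]
0.028 825 [-0.0386  0.026   0.021 ] [0.0114 0.03   0.0301]
0.028 207 [0.023 0.026 0.02 ] [0.0361 0.03   0.0248]
0.035 1079 [-0.0579  0.033   0.0201] [0.0109 0.037  0.034 ]
0.035 220 [0.0227 0.033  0.02  ] [0.0353 0.037  0.0247]
0.042 906 [-0.0394  0.04    0.0208] [0.0106 0.044  0.0302]
0.042 230 [0.0228 0.04   0.02  ] [0.0354 0.044  0.0252]
0.048 964 [-0.0396  0.046   0.0204] [0.0104 0.05   0.0301]
0.048 230 [0.0229 0.046  0.0201] [0.0349 0.05   0.0254]
top -0.02 [-0.023   0.0216  0.0242] [-0.017   0.0522  0.0302]
rail 0.017467912020619147 [-0.023   0.0117  0.0151] [-0.017   0.0613  0.022 ]
top 0 [-0.003   0.0225  0.024 ] [0.003  0.0533 0.0302]
rail 0.017500920160036265 [-0.003   0.0115  0.0151] [0.003  0.0615 0.0219]
```

```bash
python3 -m pendant '[[0,0,0,-0.0105,0],[0,0,0,0,0]]'; python3 -c "
from h import *
np.set_printoptions(precision=4,suppress=True)
p=bot.get_obs()['eef_pos']
for c in('wrist','side','scene'):
  m,im,d=look(c)
  o,_=ray(m,(0,0));K=np.array(m['intrinsics']);Rm=np.array(m['R'])
  v,u=np.mgrid[0:400,0:640];X=(o+(np.stack([u,v,np.ones_like(u)],-1)@np.linalg.inv(K).T@Rm)*d[...,None])[d>0]
  s=X[(np.hypot(*(X[:,:2]-p[:2]).T)<.012)&(X[:,2]<.15)]
  print(c,len(s),np.histogram(s[:,2],np.arange(-.005,.08,.005)),np.sort(s[:,2])[:12])
"
```

```text
t: 6.45
eef_pos: [0.467, -0.2244, 0.2104]
tool_rot: [0.0, 0.798, 0.603, 0.0]
contact_force: [0.5, 0.3, -0.1]
gripper_width: -0.002
grasp_force: 0.0
wrist 5933 (array([  0,   0, 982,   4,   0,   0,   0,   0,  14, 157, 212, 237, 253,
       274, 218, 639]), array([-0.005,  0.   ,  0.005,  0.01 ,  0.015,  0.02 ,  0.025,  0.03 ,
        0.035,  0.04 ,  0.045,  0.05 ,  0.055,  0.06 ,  0.065,  0.07 ,
        0.075])) [0.0067 0.0067 0.0069 0.0069 0.007  0.007  0.007  0.007  0.0071 0.0071
 0.0071 0.0071]
side 89 (array([ 0,  0, 25, 12,  0,  0,  0,  0,  0,  1,  4,  5,  5,  3,  3,  6]), array([-0.005,  0.   ,  0.005,  0.01 ,  0.015,  0.02 ,  0.025,  0.03 ,
        0.035,  0.04 ,  0.045,  0.05 ,  0.055,  0.06 ,  0.065,  0.07 ,
        0.075])) [0.0052 0.0052 0.006  0.0062 0.0062 0.0074 0.0075 0.0079 0.008  0.0083
 0.0084 0.0085]
scene 221 (array([ 0,  0, 42, 17,  2,  3,  4,  1,  4,  8,  9,  6,  9, 11, 10,  9]), array([-0.005,  0.   ,  0.005,  0.01 ,  0.015,  0.02 ,  0.025,  0.03 ,
        0.035,  0.04 ,  0.045,  0.05 ,  0.055,  0.06 ,  0.065,  0.07 ,
        0.075])) [0.0066 0.0071 0.0071 0.0072 0.0076 0.0078 0.0081 0.0082 0.0083 0.0084
 0.0085 0.0085]
```

```bash
cat >> h.py <<'E'
JA=-.277;JR=np.array([[np.cos(JA),-np.sin(JA)],[np.sin(JA),np.cos(JA)]]);JT=np.array([.510,-.263])
def cloud(m,d):
    o,_=ray(m,(0,0));K=np.array(m['intrinsics']);Rm=np.array(m['R'])
    v,u=np.mgrid[0:400,0:640];X=o+(np.stack([u,v,np.ones_like(u)],-1)@np.linalg.inv(K).T@Rm)*d[...,None]
    return X,np.concatenate([(X[...,:2]-JT)@JR,X[...,2:]],-1)
E
python3 -c "
from h import *
np.set_printoptions(precision=4,suppress=True)
for c in('side','scene'):
  m,im,d=look(c)
  X,J=cloud(m,d)
  for x in bot.pinpoint('lever_end',c)[:2]: print(c,'lever_end',x['at'],x['score'])
  dark=(im.max(-1)<60)&(d>0)&(J[...,2]>.045)&(J[...,2]<.11)&(J[...,0]>-.08)&(J[...,0]<.0)&(J[...,1]<0.01)&(J[...,1]>-.08)
  print(dark.sum(), [ (np.round(a,3),im[tuple(i)].max()) for a,i in list(zip(J[dark],np.argwhere(dark)))[::4]])
  # overhang of gripper parts: lowest z per radius
  e=bot.get_obs()['eef_pos'];E=np.append(JR.T@(e[:2]-JT),e[2])
  D=J-E;g=(d>0)&(np.hypot(D[...,0],D[...,1])<.11)&(D[...,2]>-.13)&(D[...,2]<0)
  for y0 in np.arange(-.1,.1,.02):
    s=D[g&(D[...,1]>y0)&(D[...,1]<y0+.02)]
    if len(s): print(c,'y',round(y0,2),len(s),s[:,2].min(),s[:,0].min(),s[:,0].max())
pp={}
ms={c:look(c) for c in('side','scene')}
P=[bot.pinpoint('lever_end',c)[0]['at'] for c in ms]
X=tri([ms[c][0] for c in ms],P);print(X,JR.T@(X[:2]-JT))
"
```

```text
side lever_end [293.4, 210.4] 0.69
87 [(array([-0.065,  0.009,  0.105]), np.uint8(51)), (array([-0.042,  0.006,  0.108]), np.uint8(49)), (array([-0.062,  0.006,  0.105]), np.uint8(48)), (array([-0.052,  0.009,  0.102]), np.uint8(48)), (array([-0.019,  0.009,  0.102]), np.uint8(50)), (array([-0.034,  0.007,  0.1  ]), np.uint8(47)), (array([-0.016,  0.01 ,  0.095]), np.uint8(49)), (array([-0.022,  0.009,  0.088]), np.uint8(48)), (array([-0.04 , -0.037,  0.091]), np.uint8(55)), (array([-0.037, -0.041,  0.092]), np.uint8(52)), (array([-0.04 , -0.042,  0.089]), np.uint8(57)), (array([-0.03 , -0.038,  0.086]), np.uint8(50)), (array([-0.037, -0.045,  0.089]), np.uint8(56)), (array([-0.027, -0.04 ,  0.084]), np.uint8(48)), (array([-0.04 , -0.044,  0.084]), np.uint8(45)), (array([-0.03 , -0.044,  0.084]), np.uint8(51)), (array([-0.02 , -0.038,  0.078]), np.uint8(50)), (array([-0.029, -0.046,  0.083]), np.uint8(44)), (array([-0.02 , -0.04 ,  0.077]), np.uint8(49)), (array([-0.022, -0.048,  0.081]), np.uint8(49)), (array([-0.022, -0.047,  0.077]), np.uint8(48)), (array([-0.02 , -0.047,  0.073])
[... 2102 characters left out ...]
0.068]), np.uint8(59))]
scene y -0.08 48 -0.12989820099762903 0.004159328083446677 0.024153278805049843
scene y -0.06 14 -0.12797592780515774 -0.004081551033445159 0.022767535396056734
scene y -0.04 771 -0.10475692017570828 -0.03606277130666073 0.02885167602401331
scene y -0.02 1452 -0.1299982953161357 -0.06389752560740469 0.05883455449515859
scene y 0.0 169 -0.1255578470206051 -0.06389130169591821 0.05558708102222211
scene y 0.02 2 -0.0016279981383673647 -0.03237478597606076 -0.030141535926763705
scene y 0.06 31 -0.1018262555625016 -0.022178317217399643 0.07645017569387741
scene y 0.08 56 -0.1075550059192951 -0.0253276026287607 0.07291680895526703
[ 0.4648 -0.2793  0.0826] [-0.0391 -0.028 ]
```

```bash
python3 -m pendant '[[0,0.005,-0.008,0,0],[0,0,0,0.0065,0],[0,0,0,0.006,0],[0,0,0,0,0]]'; python3 -m pendant '[[0,0,0.006,0,0],[0,0,0.004,0,0],[0,0,0.003,0,0],[0,0,0.003,0,0],[0,0,0,0,0]]';python3 -c "
from h import *
print(bot.get_obs()['torque'])"
```

```text
t: 7.33
eef_pos: [0.4597, -0.2169, 0.1954]
tool_rot: [-0.001, 0.798, 0.603, -0.001]
contact_force: [0.4, 0.4, -0.2]
gripper_width: -0.002
grasp_force: 0.0
t: 7.75
eef_pos: [0.4748, -0.2219, 0.1968]
tool_rot: [-0.002, 0.798, 0.602, -0.001]
contact_force: [-5.8, 1.7, 8.8]
gripper_width: 0.003
grasp_force: 4.4
[0.34068455 1.34367933 0.05784529]
```

```bash
python3 -m pendant '[[0,0,-0.006,0,0],[0,0,0,-0.0045,0],[0,0,0,0,0]]'; python3 -m pendant '[[0,0,0.004,0,0],[0,0,0.003,0,0],[0,0,0.003,0,0],[0,0,0,0,0]]';python3 -c "
from h import *
np.set_printoptions(precision=4,suppress=True)
print(bot.get_obs()['torque'])
m,im,d=look('wrist');X,J=cloud(m,d)
for y in(.028,.042,.048):
    s=J[(abs(J[...,1]-y)<.002)&(J[...,0]>-.06)&(J[...,0]<.02)&(J[...,2]>.026)&(J[...,2]<.032)];print(y,len(s),s.min(0),s.max(0))
cv2.imwrite('pics/w4.png',cv2.resize(im[150:350,230:530],(780,520),interpolation=cv2.INTER_CUBIC))
"
```

```text
t: 8.0
eef_pos: [0.4703, -0.2203, 0.202]
tool_rot: [0.001, 0.798, 0.602, 0.0]
contact_force: [0.3, -0.5, 0.1]
gripper_width: 0.001
grasp_force: 0.0
t: 8.33
eef_pos: [0.4803, -0.2229, 0.2012]
tool_rot: [0.0, 0.798, 0.603, 0.0]
contact_force: [0.4, 0.2, -0.5]
gripper_width: 0.004
grasp_force: 0.1
[0.0028 0.035  0.0374]
0.028 669 [-0.0237  0.026   0.0268] [0.0182 0.03   0.0299]
0.042 900 [-0.0451  0.04    0.0263] [0.0176 0.044  0.032 ]
0.048 913 [-0.0328  0.046   0.0266] [0.017  0.05   0.0302]
```

View pics/w4.png

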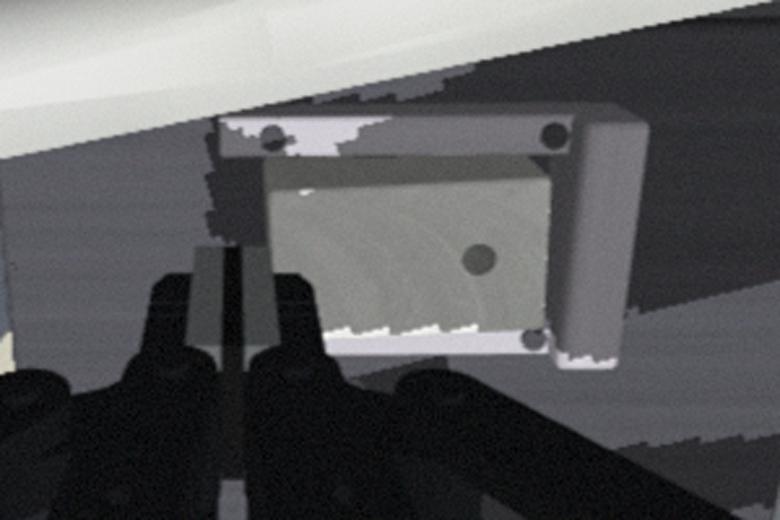

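The picture shows the block's front edge (548,260) close to the stop (565,260), with the finger (260,290) behind its rear face and no vertical force. I'll keep pushing until it is home.

```bash
python3 -m pendant '[[0,0,0.003,0,0],[0,0,0.003,0,0],[0,0,0.002,0,0],[0,0,0,0,0]]'; python3 -m pendant '[[0,0,0.002,0,0],[0,0,0,0,0]]';python3 -m pendant '[[0,0,0.002,0,0],[0,0,0,0,0]]'
```

```text
t: 8.72
eef_pos: [0.4866, -0.2247, 0.2008]
tool_rot: [-0.001, 0.798, 0.603, -0.001]
contact_force: [-3.8, 2.1, 2.3]
gripper_width: 0.006
grasp_force: 2.2
t: 8.88
eef_pos: [0.4873, -0.225, 0.2005]
tool_rot: [-0.003, 0.798, 0.602, -0.002]
contact_force: [-7.3, 3.3, 6.2]
gripper_width: 0.002
grasp_force: 4.2
t: 9.05
eef_pos: [0.488, -0.2254, 0.2002]
tool_rot: [-0.004, 0.798, 0.602, -0.003]
contact_force: [-11.9, 3.9, 7.8]
gripper_width: 0.004
grasp_force: 6.0
```

```bash
python3 -m pendant '[[0,0,-0.015,0,0],[0,0,-0.015,-0.02,0],[0,0,0,-0.04,0],[0,0,0,-0.04,0],[0,0,0,0,0]]'
python3 -c "
from h import *
np.set_printoptions(precision=4,suppress=True)
m,im,d=look('wrist','w5.png');X,J=cloud(m,d)
for y in(.025,.03,.035,.04,.045):
    s=J[(abs(J[...,1]-y)<.002)&(J[...,0]>-.05)&(J[...,0]<.024)&(J[...,2]>.027)&(J[...,2]<.032)]
    q=J[(abs(J[...,1]-y)<.002)&(J[...,0]>.01)&(J[...,0]<.05)&(J[...,2]>.022)&(J[...,2]<.0258)]
    print(y,s[:,0].min(),s[:,0].max(),'stop',q[:,0].min(),q[:,0].max())
for n,z in (('block',.01),('back_stop',.01),('stop_pin',.044),('strap_pivot',.041),('strap_end',.041)):
    print(n,[(r['at'],JR.T@(at_z(m,r['at'],z)[:2]-JT)) for r in bot.pinpoint(n,'wrist')[:2]])
u0=px(m,np.append(JR@[0,.03]+JT,.03)).astype(int);print(u0)
x,y=np.clip(u0-[150,100],0,[340,200]);cv2.imwrite('pics/w5c.png',cv2.resize(im[y:y+200,x:x+300],(780,520),interpolation=cv2.INTER_CUBIC))
"
```

```text
t: 9.47
eef_pos: [0.4648, -0.2192, 0.3081]
tool_rot: [0.005, 0.798, 0.602, 0.004]
contact_force: [0.5, -0.5, 0.7]
gripper_width: 0.003
grasp_force: 0.0
0.025 -0.026386507821536797 0.02351272992186492 stop 0.02520589320596526 0.035123802965549705
0.03 -0.02661388370730627 0.02321375770772588 stop 0.024913445358510693 0.03515885296358472
0.035 -0.026750813850599655 0.022662802424198675 stop 0.010337932706311741 0.03527100569060846
0.04 -0.026891995948957415 0.022403013532520423 stop 0.024207995261843786 0.034989044688847254
0.045 -0.027030547840400074 0.02267723935820084 stop 0.02449483950605289 0.03540262544080233
block [([376.6, 184.5], array([-0.0035,  0.0369])), ([189.8, 24.8], array([-0.1446,  0.1561]))]
back_stop [([409.8, 182.0], array([0.024 , 0.0389]))]
stop_pin [([368.7, 243.3], array([-0.0139, -0.001 ]))]
strap_pivot [([381.6, 278.3], array([-0.0017, -0.0329])), ([410.9, 180.9], array([0.0156, 0.0471]))]
strap_end [([480.5, 271.9], array([ 0.0774, -0.0278])), ([518.6, 155.8], array([0.0919, 0.0653]))]
[385 199]
```

View pics/w5c.png

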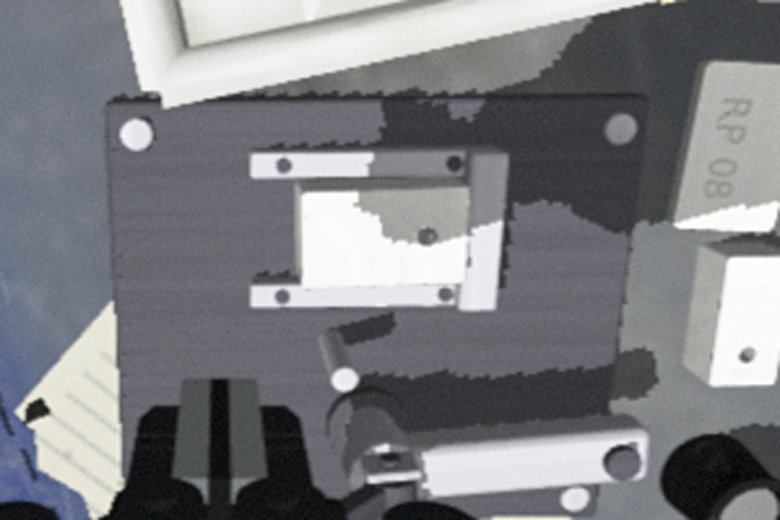

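The block sits flush on the stop bar (467,240), level with it all along the face, and the strap, pin and ring are undisturbed. Next I'll go round to the strap's -y side at strap height.

```bash
python3 -m pendant '[[0,-0.024,0.0277,0,0],[0,-0.024,0.0277,0,0],[0,-0.024,0.0277,0,0],[0,-0.024,0.0277,0,0],[0,0,0,0.03,0],[0,0,0,0.03,0],[0,0,0,0.02,0],[0,0,0,0.014,0],[0,0,0,0,0],[0,0,0,0,0]]'
python3 -c "
from h import *
np.set_printoptions(precision=4,suppress=True)
e=bot.get_obs()['eef_pos'];print('jig',JR.T@(e[:2]-JT))
m,im,d=look('wrist');X,J=cloud(m,d)
for n,z in (('stop_pin',.044),('strap_pivot',.041),('strap_end',.041)):
    print(n,[(r['at'],JR.T@(at_z(m,r['at'],z)[:2]-JT)) for r in bot.pinpoint(n,'wrist')[:2]])
for x in(.03,.045,.06,.07):
    s=J[(abs(J[...,0]-x)<.003)&(abs(J[...,2]-.047)<.004)&(J[...,1]<.02)&(J[...,1]>-.06)];print(x,len(s),np.percentile(s[:,1],[3,97]) if len(s) else '')
"
```

```text
t: 10.6
eef_pos: [0.5423, -0.3404, 0.2063]
tool_rot: [-0.001, 0.798, 0.603, -0.0]
contact_force: [0.8, -0.7, 0.4]
gripper_width: -0.004
grasp_force: 0.0
jig [ 0.0522 -0.0656]
stop_pin [([148.5, 126.7], array([-0.0136, -0.0019])), ([216.9, 111.8], array([0.0133, 0.0037]))]
strap_pivot [([217.4, 114.5], array([0.0125, 0.0026]))]
strap_end [([381.0, 188.4], array([ 0.0779, -0.0272]))]
0.03 620 [-0.0387 -0.0225]
0.045 750 [-0.0592 -0.0211]
0.06 745 [-0.0592 -0.0198]
0.07 584 [-0.0354 -0.0187]
```

```bash
python3 -m pendant '[[0,0,0,-0.007,0],[0,0.0085,-0.001,0,0],[0,0.008,-0.001,0,0],[0,0.0075,0.001,0,0],[0,0.0075,0.001,0,0],[0,0.008,-0.001,0,0],[0,0.008,-0.001,0,0],[0,0,0,0,0]]'
python3 -m pendant '[[0,0.0073,-0.0035,0,0],[0,0.0073,-0.0035,0,0],[0,0.006,-0.0054,0,0],[0,0.006,-0.0054,0,0],[0,0,0,0,0]]'
python3 -c "
from h import *
np.set_printoptions(precision=4,suppress=True)
e=bot.get_obs()['eef_pos'];print('jig',JR.T@(e[:2]-JT))
for c in('wrist','side','scene'):
  m,im,d=look(c)
  for n,z in (('strap_pivot',.041),('strap_end',.041),('lever_end',.09)):
    print(c,n,[(r['at'],r['score'],JR.T@(at_z(m,r['at'],z)[:2]-JT)) for r in bot.pinpoint(n,c)[:1]])
"
```

```text
t: 11.47
eef_pos: [0.5543, -0.2919, 0.214]
tool_rot: [-0.001, 0.797, 0.604, 0.0]
contact_force: [-0.4, -1.4, 0.5]
gripper_width: -0.001
grasp_force: 0.3
t: 11.88
eef_pos: [0.5431, -0.2624, 0.2147]
tool_rot: [-0.0, 0.798, 0.603, 0.0]
contact_force: [-1.7, -1.0, 7.0]
gripper_width: 0.004
grasp_force: 3.5
jig [0.0317 0.0096]
wrist strap_pivot []
wrist strap_end [([299.2, 194.6], 0.82, array([0.0231, 0.043 ]))]
wrist lever_end []
side strap_pivot [([314.1, 222.1], 0.57, array([ 0.013 , -0.0401]))]
side strap_end [([318.6, 198.6], 0.57, array([0.0235, 0.0521]))]
side lever_end [([304.3, 220.0], 0.56, array([-0.0094, -0.0821]))]
scene strap_pivot [([305.2, 218.9], 0.6, array([-0.0025, -0.0317]))]
scene strap_end [([299.8, 197.4], 0.86, array([0.0204, 0.0485]))]
scene lever_end [([306.0, 213.4], 0.53, array([-0.0224, -0.0803]))]
```

```bash
python3 -m pendant '[[0,0.003,-0.005,0,0],[0,0.003,-0.005,0,0],[0,0.001,-0.004,0,0],[0,0,-0.003,0,0],[0,0,0,0,0]]'
python3 -m pendant '[[0,0,-0.003,0,0],[0,0,0,0,0]]'
python3 -c "
from h import *
np.set_printoptions(precision=4,suppress=True)
e=bot.get_obs()['eef_pos'];print('jig',JR.T@(e[:2]-JT))
m,im,d=look('wrist','w6.png')
for n,z in (('strap_pivot',.041),('strap_end',.041),('stop_pin',.044)):
    print(n,[(r['at'],r['score'],JR.T@(at_z(m,r['at'],z)[:2]-JT)) for r in bot.pinpoint(n,'wrist')[:1]])
"
```

```text
t: 12.9
eef_pos: [0.5296, -0.251, 0.2149]
tool_rot: [0.0, 0.798, 0.603, 0.001]
contact_force: [0.7, -0.9, 6.0]
gripper_width: -0.001
grasp_force: 3.2
t: 13.07
eef_pos: [0.5274, -0.2502, 0.2149]
tool_rot: [0.001, 0.798, 0.603, 0.002]
contact_force: [4.4, 0.6, 4.4]
gripper_width: 0.001
grasp_force: 4.4
jig [0.0132 0.017 ]
strap_pivot []
strap_end [([284.7, 204.1], 0.82, array([-0.0014,  0.0461]))]
stop_pin [([259.4, 298.2], 0.63, array([-0.0146, -0.0003]))]
```

```bash
python3 -m pendant '[[0,0,-0.002,0,0],[0,0,0,0,0]]'; python3 -m pendant '[[0,0,-0.002,0,0],[0,0,0,0,0]]'
python3 -m pendant '[[0,0,0.01,0,0],[0,0,0.015,-0.01,0],[0,0,0.01,-0.04,0],[0,0,0,-0.04,0],[0,-0.03,0,0,0],[0,-0.03,0,0,0],[0,0,0,0,0]]'
python3 -c "
from h import *
np.set_printoptions(precision=4,suppress=True)
e=bot.get_obs()['eef_pos'];print('jig',JR.T@(e[:2]-JT))
m,im,d=look('wrist','w7.png');X,J=cloud(m,d)
for n,z in (('strap_pivot',.041),('strap_end',.041),('stop_pin',.044),('lever_end',.09),('block',.01)):
    print(n,[(r['at'],r['score'],JR.T@(at_z(m,r['at'],z)[:2]-JT)) for r in bot.pinpoint(n,'wrist')[:1]])
for y in(-.01,.005,.02,.035):
    s=J[(abs(J[...,1]-y)<.003)&(abs(J[...,2]-.047)<.004)&(abs(J[...,0])<.03)];print(y,len(s),np.percentile(s[:,0],[3,97]) if len(s) else '')
"
```

```text
t: 13.43
eef_pos: [0.5267, -0.25, 0.215]
tool_rot: [0.002, 0.798, 0.603, 0.002]
contact_force: [8.6, -1.3, 0.2]
gripper_width: -0.001
grasp_force: 5.8
t: 13.6
eef_pos: [0.526, -0.2498, 0.2151]
tool_rot: [0.004, 0.798, 0.603, 0.003]
contact_force: [13.9, -2.9, -3.7]
gripper_width: -0.003
grasp_force: 7.6
t: 14.18
eef_pos: [0.5363, -0.3232, 0.3043]
tool_rot: [0.0, 0.8, 0.6, -0.002]
contact_force: [-0.7, -1.2, 0.9]
gripper_width: -0.001
grasp_force: 0.0
jig [ 0.0418 -0.0508]
strap_pivot [([259.7, 181.6], 0.75, array([-0.0011, -0.0332]))]
strap_end [([261.5, 65.6], 0.76, array([0.0047, 0.0442]))]
stop_pin [([239.2, 134.1], 0.81, array([-0.0125,  0.0007]))]
lever_end [([246.5, 268.4], 0.62, array([-0.0032, -0.0762]))]
block [([260.8, 83.8], 0.81, array([-0.0016,  0.0346]))]
-0.01 225 [-0.0067  0.0096]
0.005 237 [-0.0057  0.0109]
0.02 268 [-0.0048  0.012 ]
0.035 250 [-0.0038  0.0134]
```

View pics/w7.png

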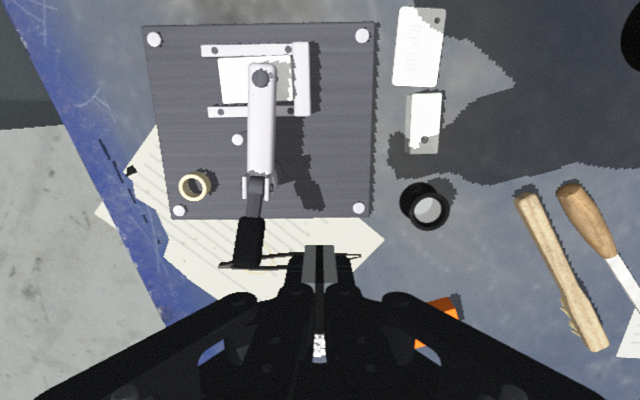

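The strap now lies over the block, pivot (259,182) to end (261,66), with the pin at (237,140). There seems to be a small gap between strap and pin, so I'll measure the angle against the jig itself.

```bash
cat > q.py <<'E'
from h import *
np.set_printoptions(precision=4,suppress=True)
m,im,d=look('wrist');X,J=cloud(m,d);g=cv2.GaussianBlur(im,(3,3),0).max(-1).astype(float)
def W(j,z): return np.append(JR@np.array(j)+JT,z)
# plate edges by intensity: project lines normal to edges
def edge(a,b,z,nrm,half=.012,n=25,sign=1):
    out=[]
    for f in np.linspace(.0,1,n):
        c=np.array(a)*(1-f)+np.array(b)*f; s=np.linspace(-half,half,61)
        pr=[]
        for k in s:
            u=px(m,W(c+k*np.array(nrm),z)); 
            if not(1<=u[0]<638 and 1<=u[1]<398): break
            pr.append(cv2.getRectSubPix(g.astype(np.float32),(1,1),(float(u[0]),float(u[1])))[0,0])
        if len(pr)<61: continue
        gr=np.gradient(np.array(pr))*sign; k=gr.argmax()
        out.append((c+s[k]*np.array(nrm)))
    out=np.array(out); 
    l=cv2.fitLine(out.astype(np.float32),cv2.DIST_HUBER,0,1e-5,1e-5).ravel()
    return l
tr=edge((-.035,.0525),(.025,.0525),.019,(0,1),half=.005,sign=-1)  # upper rail inner? bright->dark
print('rail y', np.arctan2(tr[1],tr[0])%np.pi,tr)
b=edge((.01,-.06),(.07,-.06),.010,(0,-1),half=.02); print('plate bottom',b, np.arctan(b[1]/b[0]))
t=edge((-.07,.077),(.07,.077),.010,(0,1),half=.012); print('plate top',t,np.arctan(t[1]/t[0]))
r=edge((.085,-.06),(.085,.065),.010,(1,0),half=.01); print('plate right',r,np.arctan(-r[0]/r[1]))
l=edge((-.085,-.03),(-.085,.065),.010,(-1,0),half=.01); print('plate left',l,np.arctan(-l[0]/l[1]))
for y0,y1 in((-.015,.04),):
    L=[];
    for y in np.arange(y0,y1,.003):
        s=J[(abs(J[...,1]-y)<.0015)&(abs(J[...,2]-.047)<.004)&(abs(J[...,0])<.03)]
        if len(s)>20: L.append((np.median(s[:,0]),y))
    L=np.array(L);k=np.polyfit(L[:,1],L[:,0],1);print('strap lean in J',k)
u=px(m,W((-.013,-.004),.044));print('pin pred',u)
E
python3 q.py
```

```text
rail y 0.03341294 [ 0.9994  0.0334 -0.0095  0.052 ]
plate bottom [ 1.      0.      0.0428 -0.072 ] 1.0407617e-08
plate top [1.     0.0053 0.0047 0.076 ] 0.0053381245
plate right [ 0.0075 -1.      0.0856  0.0025] 0.0075335065
plate left [ 0.0159 -0.9999 -0.0851  0.0211] 0.015948372
strap lean in J [0.1007 0.0023]
pin pred [237.7046 153.9101]
```

```bash
python3 -m pendant '[[0,0.033,0.002,0,0],[0,0.033,0.002,0,0],[0,0,0,0.03,0],[0,0,0,0.03,0],[0,0,0,0.03,0],[0,0,0,0,0]]'; python3 -m pendant '[[0,0,-0.008,0,0],[0,0,-0.006,0,0],[0,0,-0.004,0,0],[0,0,-0.004,0,0],[0,0,-0.003,0,0],[0,0,0,0,0]]'; python3 -c "
from h import *
o=bot.get_obs();e=o['eef_pos'];print('jig',JR.T@(e[:2]-JT),o['torque'])"; python3 q.py | grep strap
```

```text
t: 15.03
eef_pos: [0.5597, -0.253, 0.2087]
tool_rot: [-0.004, 0.797, 0.603, -0.003]
contact_force: [-1.7, 1.2, -1.6]
gripper_width: 0.0
grasp_force: 0.0
t: 15.53
eef_pos: [0.5372, -0.2487, 0.2152]
tool_rot: [0.0, 0.798, 0.602, 0.0]
contact_force: [0.0, -0.2, 0.5]
gripper_width: 0.001
grasp_force: 0.0
jig [0.02226857 0.02124746] [-0.01455164  0.0392845   0.03403095]
strap lean in J [ 0.3262 -0.0042]
```

```bash
cat > s.py <<'E'
from h import *
np.set_printoptions(precision=4,suppress=True)
o=bot.get_obs();e=o['eef_pos'];print('jig',JR.T@(e[:2]-JT))
for c in ('wrist','scene'):
  m,im,d=look(c,c+'_%.2f.png'%o['t'])
  for n,z in (('strap_pivot',.041),('strap_end',.041),('stop_pin',.044)):
    print(c,n,[(r['at'],round(r['score'],2),JR.T@(at_z(m,r['at'],z)[:2]-JT)) for r in bot.pinpoint(n,c)[:1]])
E
python3 -m pendant '[[0,-0.004,-0.003,0,0],[0,0,-0.003,0,0],[0,0,0,0,0]]'; python3 s.py;  python3 -m pendant '[[0,0,-0.003,0,0],[0,0,0,0,0]]'; python3 s.py; python3 -m pendant '[[0,0,-0.003,0,0],[0,0,0,0,0]]'; python3 s.py
```

```text
t: 15.83
eef_pos: [0.5311, -0.2512, 0.2149]
tool_rot: [0.001, 0.798, 0.602, 0.001]
contact_force: [1.0, -0.4, 4.9]
gripper_width: 0.003
grasp_force: 2.6
jig [0.0171 0.0171]
wrist strap_pivot []
wrist strap_end [([285.0, 206.4], 0.57, array([0.0025, 0.0448]))]
wrist stop_pin [([252.4, 297.7], 0.63, array([-0.0143, -0.0003]))]
scene strap_pivot [([304.0, 219.2], 0.71, array([-0.0052, -0.0317]))]
scene strap_end [([290.2, 198.5], 0.68, array([-0.0005,  0.053 ]))]
scene stop_pin [([289.1, 210.2], 0.77, array([-0.0219,  0.0073]))]
t: 16.4
eef_pos: [0.5285, -0.2501, 0.2149]
tool_rot: [0.001, 0.798, 0.603, 0.001]
contact_force: [1.5, -0.5, 5.9]
gripper_width: -0.007
grasp_force: 3.1
jig [0.0143 0.0174]
wrist strap_pivot [([484.9, 340.6], 0.4, array([ 0.1002, -0.0273]))]
wrist strap_end [([284.8, 206.1], 0.56, array([-0.0005,  0.0453]))]
wrist stop_pin [([258.6, 299.2], 0.82, array([-0.0142, -0.0007]))]
scene strap_pivot [([294.5, 226.3], 0.43, array([-0.0325, -0.0465]))]
scene strap_end [([286.3, 196.3], 0.79, array([-0.0048,  0.0649]))]
scene stop_pin [([294.3, 212.3], 0.88, array([-0.0151, -0.0044]))]
t: 16.97
eef_pos: [0.5269, -0.2495, 0.2151]
tool_rot: [0.003, 0.798, 0.603, 0.002]
contact_force: [6.9, -1.3, 0.6]
gripper_width: -0.002
grasp_force: 5.9
jig [0.0125 0.0176]
wrist strap_pivot []
wrist strap_end [([281.7, 204.4], 0.74, array([-0.0029,  0.0462]))]
wrist stop_pin [([262.3, 297.4], 0.9, array([-0.0134,  0.0003]))]
scene strap_pivot [([301.5, 220.6], 0.68, array([-0.0118, -0.0341]))]
scene strap_end [([288.0, 201.9], 0.56, array([-0.01  ,  0.0422]))]
scene stop_pin [([359.2, 273.9], 0.62, array([ 0.0126, -0.2266]))]
```

The pressed strap reaches the pin, but the finger's back shoulder was resting on top of the strap and dragged it back on retreat. I'll lift straight off, come down lower beside it, and press again with the flat side.

```bash
python3 -m pendant '[[0,0,0,-0.012,0],[0,0,0,-0.018,0],[0,0,0.015,0,0],[0,0,0.015,0,0],[0,0,0,0.02,0],[0,0,0,0.016,0],[0,0,0,0,0],[0,0,0,0,0]]'; python3 s.py|grep -v scene; python3 -m pendant '[[0,0,-0.008,0,0],[0,0,-0.006,0,0],[0,0,-0.004,0,0],[0,0,-0.003,0,0],[0,0,0,0,0]]';python3 s.py|grep -v scene
```

```text
t: 18.03
eef_pos: [0.5528, -0.2572, 0.207]
tool_rot: [-0.002, 0.798, 0.602, -0.001]
contact_force: [-0.2, -1.2, -0.0]
gripper_width: -0.004
grasp_force: 0.0
jig [0.0396 0.0173]
wrist strap_pivot [([156.7, 333.3], 0.33, array([-0.0392, -0.0167]))]
wrist strap_end [([225.4, 208.4], 0.83, array([-0.0007,  0.0466]))]
wrist stop_pin [([204.5, 308.1], 0.57, array([-0.0134, -0.0005]))]
t: 18.85
eef_pos: [0.5341, -0.2518, 0.2086]
tool_rot: [0.001, 0.798, 0.603, 0.001]
contact_force: [3.7, -1.0, -3.1]
gripper_width: 0.001
grasp_force: 1.8
jig [0.0201 0.0174]
wrist strap_pivot []
wrist strap_end [([268.3, 209.2], 0.91, array([-0.0009,  0.0459]))]
wrist stop_pin []
```

```bash
python3 -m pendant '[[0,0,-0.002,0,0],[0,0,-0.002,0,0],[0,0,0,0,0]]';python3 -m pendant '[[0,0,-0.002,0,0],[0,0,0,0,0]]'; python3 -m pendant '[[0,0,0.008,0,0],[0,0,0.012,0,0],[0,0,0.01,-0.02,0],[0,0,0,-0.04,0],[0,-0.03,0,-0.04,0],[0,-0.03,0,0,0],[0,0,0,0,0],[0,0,0,0,0]]'; python3 s.py; python3 q.py
```

```text
t: 19.5
eef_pos: [0.5327, -0.2512, 0.2091]
tool_rot: [0.004, 0.798, 0.603, 0.003]
contact_force: [13.7, -5.2, -8.5]
gripper_width: -0.001
grasp_force: 7.0
t: 19.67
eef_pos: [0.532, -0.2509, 0.2093]
tool_rot: [0.005, 0.798, 0.603, 0.003]
contact_force: [17.7, -6.8, -12.8]
gripper_width: -0.004
grasp_force: 9.0
t: 20.33
eef_pos: [0.5396, -0.3131, 0.3015]
tool_rot: [-0.001, 0.799, 0.601, -0.001]
contact_force: [1.0, 0.6, -0.8]
gripper_width: -0.001
grasp_force: 0.0
jig [ 0.0422 -0.0401]
wrist strap_pivot [([260.6, 195.5], 0.74, array([-0.0003, -0.0315]))]
wrist strap_end [([251.6, 82.0], 0.88, array([-0.0018,  0.0454]))]
wrist stop_pin [([263.3, 98.3], 0.46, array([0.0058, 0.0352]))]
scene strap_pivot [([306.1, 222.7], 0.69, array([-0.0064, -0.0447]))]
scene strap_end [([289.5, 198.5], 0.71, array([-0.0019,  0.0536]))]
scene stop_pin [([292.3, 212.8], 0.62, array([-0.0195, -0.0044]))]
rail y 0.033899184 [ 0.9994  0.0339 -0.0027  0.052 ]
plate bottom [ 0.9996  0.0268  0.0358 -0.0719] 0.026824407
plate top [ 1.      0.008  -0.0099  0.076 ] 0.007976146
plate right [ 0.011  -0.9999  0.0854  0.0145] 0.01096733
plate left [ 0.0175 -0.9998 -0.085   0.0151] 0.017511323
strap lean in J [ 0.0113 -0.0007]
pin pred [236.8367 163.0004]
```

```bash
python3 -c "
from h import *
m,im,d=look('wrist','w8.png');g=im.max(-1)
for r in range(140,172,3): print(r,' '.join('%3d'%v for v in g[r,222:282:2]))
old=cv2.imread('pics/w7.png').max(-1)
for r in (134,137,140,143): print('old',r,' '.join('%3d'%v for v in old[r,222:282:2]))
"
```

```text
140 123 127 122 126 126 121 122 121 124 234 248 249 250 249 247 245 245 243 242 241 221 169 116  74  64  61  61  59  63  63
143 121 126 124 127 123 124 128 124 126 224 248 250 249 249 248 243 245 243 244 239 226 173 118  79  64  69  65  68  65  66
146 124 128 124 121 125 128 124 120 122 210 246 250 249 250 247 244 244 245 241 242 230 180 120  75  60  63  71  65  60  67
149 128 127 124 127 123 126 127 127 123 201 242 250 249 250 249 245 245 244 243 242 230 183 123  81  70  68  69  60  63  60
152 130 124 125 125 128 126 125 129 105 190 241 250 249 249 248 245 245 243 242 242 231 192 131  98  62  63  61  62  64  61
155 120 115 125 121 123 137 164 140 112 180 241 251 249 250 249 246 245 244 242 242 236 199 125 111  75  58  60  63  63  58
158 124 124 124 120 223 253 250 248 245 171 238 250 249 249 249 246 246 244 242 242 236 201 137 106  67  65  62  63  67  56
161 127 124 126 127 250 254 251 248 246 224 233 249 249 250 248 246 245 244 243 242 236 205 140 102  67  63  62  59  63  64
164 131 126 122 125 154 254 253 251 247 140 235 249 250 249 248 248 245 244 243 241 237 206 148 111  73  63  59  63  64  65
167 124 128 119 127 124 124 130 129 123 128 234 247 249 249 249 246 244 244 243 240 238 212 156 112 105  63  61  61  66  65
170 125 127 125 127 127 132 128 126 126 124 222 248 249 249 250 247 245 245 244 242 238 217 162 107 112  65  59  64  68  64
old 134 130 125 126 128 125 127 162 216 186 134 108 103 118 236 248 249 250 250 249 247 246 245 243 241 217 166 104  60  59  56
old 137 123 122 128 124 120 225 253 249 248 246 179 111 121 234 248 249 250 250 248 247 246 245 242 239 220 163 105  61  61  62
old 140 120 123 123 123 126 248 254 252 248 245 223 113 114 235 249 250 250 250 248 245 246 244 243 240 216 155  98  66  60  64
old 143 124 129 128 126 125 129 242 254 252 248 140 117 128 235 249 250 249 250 248 247 245 244 243 238 215 154  96  62  64  63
```

Profile check: the pin (230-238, row 161) now meets the strap's edge (240) with no gap, where before it was about 4 px. Now the lever: go above the handle and press down.

```bash
python3 -m pendant '[[0,-0.017,-0.0215,0,0],[0,-0.017,-0.0215,0,0],[0,0,0,0.01,0],[0,0,0,0.01,0],[0,0,0,0,0],[0,0,0,0,0]]'; python3 -c "
from h import *
o=bot.get_obs();e=o['eef_pos'];print('jig',JR.T@(e[:2]-JT))
m,im,d=look('wrist');X,J=cloud(m,d)
s=J[(im.max(-1)<60)&(J[...,2]>.055)&(J[...,2]<.1)&(J[...,1]<-.04)&(J[...,1]>-.09)&(abs(J[...,0])<.02)];print(len(s),s.min(0),s.max(0),np.median(s,0)) if len(s) else 0
for c in('scene','side'):
  m,im,d=look(c);X,J=cloud(m,d)
  s=J[(im.max(-1)<60)&(J[...,2]>.055)&(J[...,2]<.1)&(J[...,1]<-.05)&(J[...,1]>-.09)&(abs(J[...,0])<.03)];print(c,len(s),s.min(0),s.max(0),np.median(s,0)) if len(s) else 0
"
```

```text
t: 21.33
eef_pos: [0.4918, -0.3311, 0.2808]
tool_rot: [-0.001, 0.798, 0.603, 0.0]
contact_force: [-0.9, 0.3, 0.4]
gripper_width: -0.002
grasp_force: 0.0
jig [ 0.00110502 -0.07051783]
1434 [-0.00953569 -0.07495037  0.06880191] [ 0.00770502 -0.04953506  0.090389  ] [-0.00104488 -0.06071529  0.07977193]
scene 51 [-0.01341316 -0.0802398   0.0692324 ] [ 0.00320901 -0.05595149  0.09213189] [-0.00839531 -0.07464479  0.08611633]
side 18 [-0.00541235 -0.08068161  0.08290837] [ 0.00933347 -0.0642068   0.09288034] [ 0.00304716 -0.07583596  0.08953289]
```

```bash
python3 -m pendant '[[0,-0.004,-0.002,0.006,0],[0,0,0,0.006,0],[0,0,0,0.006,0],[0,0,0,0.006,0],[0,0,0,0.006,0],[0,0,0,0.005,0],[0,0,0,0.005,0],[0,0,0,0,0]]'; python3 -m pendant '[[0,0,0,0.004,0],[0,0,0,0.003,0],[0,0,0,0,0]]'; python3 -m pendant '[[0,0,0,0.003,0],[0,0,0,0,0]]'
```

```text
t: 22.15
eef_pos: [0.4879, -0.3364, 0.2411]
tool_rot: [0.001, 0.798, 0.602, -0.0]
contact_force: [0.1, 0.2, 0.6]
gripper_width: -0.001
grasp_force: 0.2
t: 22.4
eef_pos: [0.4879, -0.3363, 0.2345]
tool_rot: [0.001, 0.798, 0.602, -0.0]
contact_force: [-0.7, -1.9, 2.9]
gripper_width: 0.0
grasp_force: 0.9
t: 22.57
eef_pos: [0.4879, -0.3363, 0.2318]
tool_rot: [0.001, 0.798, 0.602, -0.0]
contact_force: [-0.7, -3.4, 3.7]
gripper_width: -0.001
grasp_force: 1.8
```

```bash
python3 -m pendant '[[0,0,0,0.003,0],[0,0,0,0,0]]'; python3 -m pendant '[[0,0,0,0.002,0],[0,0,0,0,0]]';python3 -m pendant '[[0,0,0,0.001,0],[0,0,0,0,0]]'
```

```text
t: 22.73
eef_pos: [0.4881, -0.3366, 0.231]
tool_rot: [0.001, 0.798, 0.602, 0.0]
contact_force: [-7.1, 0.1, 23.6]
gripper_width: -0.0
grasp_force: 11.6
t: 22.9
eef_pos: [0.4882, -0.3367, 0.2304]
tool_rot: [0.001, 0.798, 0.602, 0.0]
contact_force: [-10.5, 1.4, 35.8]
gripper_width: 0.001
grasp_force: 17.9
t: 23.07
eef_pos: [0.4882, -0.3367, 0.2302]
tool_rot: [0.001, 0.798, 0.602, 0.0]
contact_force: [-11.9, 2.8, 43.1]
gripper_width: -0.0
grasp_force: 21.0
```

```bash
python3 -m pendant '[[0,0,0,-0.01,0],[0,0,0,-0.03,0],[0,0,0,-0.04,0],[0,0,0,-0.03,0],[0,-0.02,0.02,0,0],[0,-0.02,0.02,0,0],[0,0,0,0,0],[0,0,0,0,0]]'; python3 s.py|grep wrist; python3 q.py|grep strap; python3 -c "
from h import *
m,im,d=look('wrist','w9.png');X,J=cloud(m,d)
s=J[(im.max(-1)<70)&(J[...,2]>.05)&(J[...,2]<.1)&(J[...,1]<-.05)&(J[...,1]>-.095)&(abs(J[...,0])<.02)];print(len(s),s.min(0),s.max(0),np.median(s,0))
for y in(.045,.025):
    s=J[(abs(J[...,1]-y)<.002)&(J[...,0]>-.05)&(J[...,0]<.0235)&(J[...,2]>.027)&(J[...,2]<.032)];print('block',s[:,0].min(),s[:,0].max())
"
```

```text
t: 23.73
eef_pos: [0.5156, -0.385, 0.3347]
tool_rot: [-0.001, 0.798, 0.602, -0.0]
contact_force: [-0.4, 0.1, -0.4]
gripper_width: -0.001
grasp_force: 0.0
wrist strap_pivot [([265.9, 88.8], 0.57, array([-0.0013, -0.0331]))]
wrist strap_end []
wrist stop_pin [([248.3, 41.9], 0.77, array([-0.0119, -0.0014]))]
961 [-0.00943343 -0.08808296  0.0526571 ] [ 0.00812078 -0.05053308  0.05872049] [ 5.79558948e-05 -7.20041811e-02  5.65686301e-02]Traceback (most recent call last):
  File "q.py", line 21, in <module>
    tr=edge((-.035,.0525),(.025,.0525),.019,(0,1),half=.005,sign=-1)  # upper rail inner? bright->dark
  File "q.py", line 19, in edge
    l=cv2.fitLine(out.astype(np.float32),cv2.DIST_HUBER,0,1e-5,1e-5).ravel()
      ~~~~~~~~~~~^^^^^^^^^^^^^^^^^^^^^^^^^^^^^^^^^^^^^^^^^^^^^^^^^^^
cv2.error: OpenCV(4.12.0) /io/opencv/modules/imgproc/src/linefit.cpp:618: error: (-215:Assertion failed) npoints2 >= 0 || npoints3 >= 0 in function 'fitLine'

Traceback (most recent call last):
ValueError: zero-size array to reduction operation minimum which has no identity
```

View pics/w9.png

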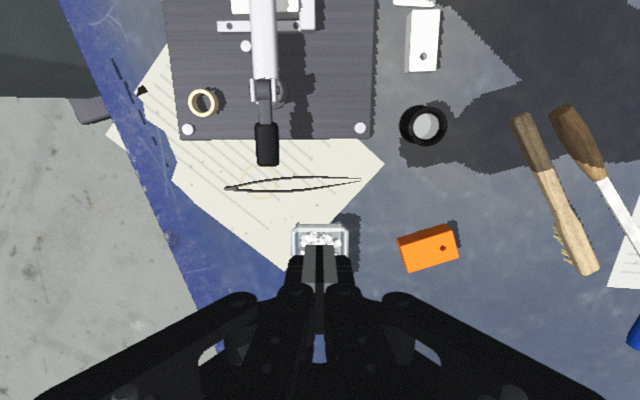

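The handle (267,145) is level, its top at z 53-59 mm, the pin (246,46) touches the strap, and the ring, tweezers and loupe haven't moved. I'll make one last numeric check of the block and strap from above.

```bash
python3 -m pendant '[[0,0.035,0,0,0],[0,0.035,0,0,0],[0,0,0,0,0],[0,0,0,0,0]]'; python3 q.py|grep strap; python3 -c "
from h import *
m,im,d=look('wrist');X,J=cloud(m,d)
for y in(.025,.035,.045):
  for x0,x1,n in((-.05,-.012,'rear'),(.015,.04,'front')):
    s=J[(abs(J[...,1]-y)<.002)&(J[...,0]>x0)&(J[...,0]<x1)];
    b=s[(s[:,2]>.0265)&(s[:,2]<.032)];q=s[(s[:,2]>.021)&(s[:,2]<.0258)]
    print(y,n,len(b),b[:,0].min() if len(b) else '',b[:,0].max() if len(b) else '','stop',q[:,0].min() if len(q) else '')
u=px(m,np.append(JR@[.024,.035]+JT,.028));print(u);g=im.max(-1);x=int(u[0])
for r in range(int(u[1])-10,int(u[1])+11,5): print(' '.join('%3d'%v for v in g[r,x-14:x+20]))
"
```

```text
t: 24.57
eef_pos: [0.536, -0.3146, 0.3356]
tool_rot: [-0.0, 0.797, 0.605, 0.001]
contact_force: [-0.4, -0.7, -0.1]
gripper_width: -0.002
grasp_force: 0.0
strap lean in J [ 0.009  -0.0008]
0.025 rear 82 -0.02630182327787768 -0.012995522563826054 stop 
0.025 front 54 0.015501901408616592 0.02362755663752934 stop 0.024146192471555913
0.035 rear 85 -0.026313348178839985 -0.013320001083305416 stop 
0.035 front 54 0.015031927251432197 0.02307454327266005 stop 0.02428160467481585
0.045 rear 94 -0.02666791545489211 -0.012113553013857406 stop 
0.045 front 48 0.01528272389199933 0.02244192362799386 stop 0.02281324763608438
[300.25884309  93.28445441]
173 185 243 255 254 253 253 253 253 253 252 253 222 121 124 215 245 247 246 246 246 244 245 244 244 244 244 235 169  83  60  62  65  66
132 171 185 242 254 253 253 253 253 253 253 255 241 147 108 142 220 247 247 245 246 244 244 244 243 243 244 237 169  82  61  69  64  65
134 175 180 184 231 252 253 252 253 253 253 255 250 177 133 206 245 246 246 246 246 245 244 242 244 243 243 235 172  88  60  63  63  59
177 176 181 242 255 254 253 253 253 253 253 254 253 203 111 142 224 246 246 247 245 244 243 243 244 244 243 235 175  91  63  58  63  64
175 171 172 176 234 254 254 253 253 252 252 253 252 218 120 121 149 223 247 247 245 244 244 243 243 243 243 234 177  92  56  65  64  61
```

```bash
python3 -c "
from station import bot
print(bot.hand_in())"
```

```text
the job is handed in; nothing more can be done
None
```

The block is clamped and the job is handed in: the block sits home against the back stop to within about 1 mm by camera, the strap is against its pin, the lever is fully down, and the ring, tweezers and loupe had not moved in the last picture; the strap needed a second swing because the finger dragged it about 0.1 rad back off the pin.

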